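# Square up the archive box and clip its label holder on the shelf lip

### The job

Push the tan archive box square and flush into the shelf's rear left corner, tight against the back stop and the left end plate. Then take the blue label holder off the rim of the grey tray and push it down over the shelf's front lip, its tongue behind the lip and its card facing out, centred in front of the box, until it is fully home. Finish while still holding the holder and pressing it firmly down on the lip, and leave the slim grey box, ink jar, brass weight and brush as they are.

Things in the scene. Friction and masses are not known exactly. Their poses are not given: they have to be found in the camera images.
- shelf: Grey steel bench-top shelf, fixed, 220 by 320 mm (x, y), its place and yaw vary. Origin: centre of its footprint on the bench; x to its rear (away from the robot), y to its left (seen from the robot), z up. Shelf surface at z 60, open above. End plates: inner faces at y 155 and -155, tops at z 110. With the tan box flush in the rear left corner, the box's origin is at x 46, y 105, z 60 mm in this frame.
- lip (a point): Middle of the top edge of the shelf's front lip, on its centre line, at x -107.5, y 0, z 82 of the shelf; axes as the shelf's. The lip is a rigid upright steel strip with a rolled, rounded top, 5 mm thick, 310 mm long along y; its top is 22 above the shelf surface; its front face is flush with the shelf's front edge.
- corner (a point): Rear left corner of the shelf surface, at x 106, y 155, z 60 of the shelf: where the back stop's face (40 mm high) and the left end plate's inner face (50 mm high) meet; axes as the shelf's.
- box: Tan archive box with metal corner edges, loose on the shelf and askew: 120 (x) by 100 (y) by 90 mm high, 0.35 to 0.7 kg. Origin: centre of its underside; x to its rear. It slides on the shelf under a push of 2 to 5 N. At the start its origin is 20 to 45 short of its flush place along the shelf's x and 25 to 55 along y, its yaw up to 0.2 rad off.
- holder: Blue label holder, 70 mm wide (y), 60 g. Origin: middle of the underside of its bridge, the face that rests on a lip's top; x to the rear, z up. Bridge 4 thick, x -5.5 to 7. On it stands the flat card frame, 8 thick (x -4 to 4), 70 wide, z 4 to 46: grip its two flat faces from above. Below hang the apron (x -5.5 to -2.5, down to z -26), for the lip's front, and a sprung steel tongue for its rear.
- holder_bridge: The holder's blue bridge, rigid part of it: 12.5 (x) by 70 (y) by 4 mm, between the card frame above and the apron and tongue below. Same origin and axes as the holder. Pressed home, its underside bears on the top edge of the lip.
- mouth (a point): Middle of the mouth under the holder, level with the tongue's lower end (18 mm below the holder's origin). The tongue, 40 wide, flares there to 7 from the apron's rear face; at z -8.5 it is pinched to 3.5. The apron reaches 8 lower: with only it overlapping the lip, push rearward till it touches the lip's front, then push down. Spreading the tongue over the lip takes a push of 5 to 9 N, then it slides on easily.
- card (a point): Middle of the card (white, with a red band) on the front of the holder's frame, 4.5 mm in front of (-x) and 25 mm above the holder's origin. Home on the shelf, the bridge rests on the lip's top, the apron touches the lip's front, and the holder's origin is on the lip's centre line at its top.
- tray: Grey open plastic parts tray, fixed, 130 (x) by 170 (y) by 55 mm high, walls 3 mm thick, spare holders lying in its rear half. Origin: centre of its underside. The holder hangs loosely on the rim of its front (-x) wall, apron outside, tongue inside, card facing -x, and lifts straight off.
- slim_box: Slim slate-grey archive box standing on the shelf at its right end, loose, 120 by 45 by 85 mm high; origin: centre of its underside. Leave it alone.
- ink_jar: Squat dark teal ink jar on the bench in front of the shelf, 58 mm across, 48 mm high; origin: centre of its underside. Leave it alone.
- weight: Brass paper weight with a knob on the bench in front of the shelf, 48 mm across, 60 mm high; origin: centre of its underside. Leave it alone.
- brush: Brush, 200 mm long, lying on the bench in front of the tray; origin: middle of its length, on the bench. Leave it alone.
Mind the look-alikes: they are no part of the job. Of the things shaped like the holder, the blue one is meant.

How it is judged:
On the way, in this order (a step that is already met when the one before it is completed fails the run):
1. the tan box stands square and flush in the shelf's rear left corner (x of box in the frame of shelf above 0.042 m and y of box in the frame of shelf above 0.101 m and angle between the x axis of box and the x axis of shelf, either way round below 0.035 rad and angle between box's own z axis and vertical below 0.05 rad), for 0.2 s.
2. the holder is fully down on the lip in front of the box, its tongue behind the lip (z of holder in the frame of lip below 0.0025 m and x of holder in the frame of lip between -0.004 and 0.004 m and y of holder in the frame of box between -0.015 and 0.015 m and angle between the y axis of holder and the y axis of shelf, either way round below 0.06 rad and angle between holder's own z axis and vertical below 0.1 rad and x of card in the frame of lip below 0 m), for 0.2 s.
At the end, for the whole second after the job is handed in: Box within 4 mm of back stop and left end plate, square within 2 deg; holder down on the lip within 2.5 mm, in line with it within 4 mm and 3 deg, upright, card outward, within 15 mm of the box's middle along the lip; the robot still holds it and presses its bridge on the lip with over 4 N (all of step 1 and all of step 2 and contact force between holder_bridge and shelf above 4 N and contact force between the fingers and holder above 1 N and linear speed of holder below 0.01 m/s); the arm keeps its last pose, push and grip.
It fails at once if the slim box is knocked over or pushed away (more than 15 mm) (distance of slim_box from where it was at the start of the episode above 0.015 m or angle between slim_box's own z axis and vertical above 0.3 rad).
It fails at once if the ink jar is knocked over or pushed away (more than 15 mm) (distance of ink_jar from where it was at the start of the episode above 0.015 m or angle between ink_jar's own z axis and vertical above 0.3 rad).
It fails at once if the brass weight is knocked over or pushed away (more than 15 mm) (distance of weight from where it was at the start of the episode above 0.015 m or angle between weight's own z axis and vertical above 0.3 rad).
It fails at once if the brush is knocked over or pushed away (more than 15 mm) (distance of brush from where it was at the start of the episode above 0.015 m).
It also fails if it takes over 72 s, if anything falls off the work surface, if the arm or the gripper's body presses on something with over 40 N, if the wrist force passes 120 N, or if a joint passes its speed limit or range.

### The arm

A 7-joint arm with a two-finger parallel gripper is mounted at the origin on the work surface. World frame = base frame: x ahead of the robot, y to its left, z up, the work surface at z = 0. Lengths are in m, angles in rad, forces in N, time in s.
With the tool pointing down it reaches from about 0.4 to 0.85 m from the base axis. Payload 4.5 kg.
Tool frame: the origin (TCP) lies midway between the tips of the shut fingers; the grasp point (between the pads) lies 19 mm behind it; z points along the fingers, y is the direction in which the jaws open and shut (so a half turn about z gives the same grasp; the last joint's range is limited). The gripper opens to 88 mm and grips with 3 to 60 N. Pads are 18 mm wide; open, the fingers measure 123 mm over their backs; the gripper's body (75 mm by 187 mm) begins 45 mm behind the grasp point.
Start: joints at [-1.082, 0.689, -0.195, 1.565, 0.157, 0.902, -0.215], TCP at [0.275, 0.562, 0.239] pointing down, gripper open.
Joint ranges: [-3.01, 3.01], [-0.46, 2.08], [-1.47, 1.51], [0.13, 2.56], [-1, 4.14], [0.04, 2.09], [-2.66, 2.66]. Speed limits (rad/s): [2.57, 2.57, 3.14, 3.14, 3.14, 3.14, 3.14].

### API

Orientations are given as a unit quaternion [x, y, z, w].
In Python, from plant import r gives the robot as it stands. The module is installed in compiled form; this text tells all that it offers.
- The arm moves only by the tool carry_out, never from a script. Its argument "commands" is a list of rows, each a list of 6 numbers: the shift along the tool's x, y, z in m, then the turn, a rotation vector about the tool's x, y, z in degrees. In form: [[dx, dy, dz, wx, wy, wz], ...]. A call has 1 to 12 rows; each row is the pose to reach, as a shift and turn from the pose commanded when the call began, along the tool's axes at that moment; what a row does not reach only later rows make up. A row lasts 1/10 s, in which the tool goes at most 50 mm and 8.59 degrees, less where a joint would pass 70% of its speed; a pose out of reach is approached as far as the arm can. A call with a gripper value outside its range is refused whole. "fingers" is the closure in counts, from 0 (fully open) to 255 (shut), set as the call begins (left out, the last holds). The fingers move at their own pace and stop on an object; "grip_force" is the grip in N (left out, the last holds). Time passes only in rows, so rows that repeat a pose let the fingers close. It gives the time, the measured TCP pose, the force and the opening at its end, in the units of the state.
- r.get_state(): the state, without advancing time (a new reading comes with each control period).
- r.snapshot(name): name is "side" or "top" or "wrist"; returns a dict with "img" (384x512x3 uint8, blue, green, red), "intrinsics" (3x3 intrinsics, pixels), "extrinsics" (4x4, takes a point from camera to world coordinates); the wrist camera has in their place "tool_from_camera" (4x4, takes a point from camera to tool coordinates, whose origin is the TCP and whose axes are the flange's). Camera axes: x right, y down, z forward; pixel columns grow to the right and rows downward; lengths in m; the calibration is good to about 2 mm. A picture is of the moment at which its call begins: read the wrist's pose just before it. There is no depth.
- r.finish_job(): hands the job in, once; it reports no verdict.
Trained networks look in a picture, given as the dict that the camera call returned (one of the last four; its "shot" number tells which), for a name from the list of things; names that differ only in an ending like _2 or _b are one class to them, and where a whole thing is asked for, a point or a joint stands for the part that bears it (a point fixed in the world has none). Each returns a list of dicts, best first, with "p" (0 to 1); they miss things now and then, are a little off and sometimes report something else, mostly with a low value. They report only what shows in the picture. A call takes as long as a camera call. They do not tell look-alikes from the thing itself.
- r.spot_in(picture, label): "xyz" ([x, y, z] in m, in world coordinates, good to about 4 mm: the middle of the surface that is visible of it).
- r.spot_point(picture, label): "xyz" ([x, y, z] in m, in world coordinates, good to about 4 mm: a listed point, or the origin of a listed thing).
The state is a dict: "clock": time; "q": joint angles; "qd": joint speeds; "joint_torque": joint torques, N m; "tool_pos": TCP position; "eef_rot": TCP orientation; "contact_force": force on the tool from outside, world axes, zero at the start; "moment": the same for the moment, N m; "opening": opening from 0.0 (shut) to 1.0 (fully open).
Only numpy, scipy, OpenCV 4.12 (cv2) and the standard library are available. Lean on these libraries where they do the work, as an engineer would, in place of code of your own. Each camera call takes 0.05 s, during which the arm holds its last target.

## Working session

There is one attempt and no reset: what is moved stays moved. The work goes in short steps, Python scripts to look and compute and a tool call to move; the robot and the scene stay as the last step left them, time stands still between calls to the robot, and variables do not carry over. Pictures are saved under pics/ and viewed, and the job is handed in when it is done.

Besides the shell and the picture viewer there is one more tool, called after "Emit:" in YAML: its name, and indented under it one key for each argument. carry_out: Moves the arm, as the interface text tells. Its arguments: {"type":"object","properties":{"commands":{"type":"array","items":{"type":"array","items":{"type":"number"}}},"fingers":{"type":"number"},"grip_force":{"type":"number"}},"required":["commands"]}

```bash
mkdir -p pics; cat > h.py <<'E'
import numpy as np, cv2
from plant import r
from scipy.spatial.transform import Rotation as R
def save(s,n): cv2.imwrite(f'pics/{n}.png',s['img'])
def st():
    s=r.get_state(); print('t',s['clock'],'pos',np.round(s['tool_pos'],4),'rot',np.round(s['eef_rot'],4),'F',np.round(s['contact_force'],2),'open',round(s['opening'],3)); return s
E
python3 - <<'E'
from h import *
s=st()
print(R.from_quat(s['eef_rot']).as_matrix().round(3))
for n in ['side','top','wrist']:
    p=r.snapshot(n); save(p,n+'0')
    print(n,p['intrinsics'].tolist() if hasattr(p['intrinsics'],'tolist') else p['intrinsics']); print(np.round(p.get('extrinsics',p.get('tool_from_camera')),4))
    if n!='wrist':
        for l in ['shelf','lip','corner','box','holder','mouth','card','tray','slim_box','ink_jar','weight','brush']:
            print(l,[(np.round(d['xyz'],3).tolist(),round(d['p'],2)) for d in r.spot_point(p,l)[:3]],'|',[(np.round(d['xyz'],3).tolist(),round(d['p'],2)) for d in r.spot_in(p,l)[:3]] if l in('box','holder','shelf','tray') else '')
st()
E
```

```text
t 0.0 pos [0.2743 0.5609 0.2379] rot [ 2.254e-01  9.743e-01 -9.000e-04 -1.000e-04] F [0.38 0.66 0.03] open 1.001
[[-0.898  0.439 -0.001]
 [ 0.439  0.898 -0.002]
 [-0.    -0.002 -1.   ]]
side [[467.84737407423097, 0.0, 260.8338270130854], [0.0, 467.84737407423097, 188.3579313327653], [0.0, 0.0, 1.0]]
[[ 0.9728 -0.1458  0.1798  0.2597]
 [-0.2313 -0.6435  0.7296 -0.9085]
 [ 0.0093 -0.7514 -0.6598  0.8537]
 [ 0.      0.      0.      1.    ]]
shelf [([0.584, 0.081, -0.002], 0.93)] | [([0.542, -0.07, 0.064], 0.87)]
lip [([0.472, 0.083, 0.086], 0.89), ([0.484, -0.239, 0.061], 0.38)] | 
corner [([0.687, 0.236, 0.06], 0.63), ([0.389, 0.014, 0.002], 0.21)] | 
box [([0.604, 0.147, 0.058], 0.77)] | [([0.59, 0.096, 0.133], 0.65), ([0.538, -0.07, 0.063], 0.46)]
holder [([0.373, -0.161, 0.009], 0.92), ([0.249, -0.427, 0.006], 0.76), ([0.483, -0.239, 0.058], 0.55)] | [([0.482, -0.246, 0.075], 0.81), ([0.38, -0.17, 0.012], 0.77), ([0.24, -0.427, 0.009], 0.7)]
mouth [([0.479, -0.241, 0.034], 0.88), ([0.266, -0.437, 0.009], 0.8), ([0.361, -0.148, 0.01], 0.68)] | 
card [([0.481, -0.24, 0.081], 0.62), ([
[... 1491 characters left out ...]
55, -0.258, 0.012], 0.83)]
slim_box [([0.593, -0.047, 0.056], 0.72), ([0.321, -0.316, 0.002], 0.37)] | 
ink_jar [([0.397, 0.02, 0.002], 0.53), ([0.392, 0.152, -0.004], 0.36)] | 
weight [([0.39, 0.152, -0.001], 0.6)] | 
brush [([0.321, -0.313, -0.001], 0.74), ([0.482, -0.238, 0.081], 0.74)] | 
wrist [[334.7552336717878, 0.0, 256.1332094281477], [0.0, 334.7552336717878, 186.51593637717977], [0.0, 0.0, 1.0]]
[[ 3.000e-04 -9.539e-01 -3.000e-01  7.810e-02]
 [ 1.000e+00  1.000e-04  5.000e-04  2.000e-04]
 [-4.000e-04 -3.000e-01  9.539e-01 -1.454e-01]
 [ 0.000e+00  0.000e+00  0.000e+00  1.000e+00]]
t 1.75 pos [0.2745 0.5615 0.2387] rot [ 0.2254  0.9743  0.     -0.    ] F [ 0.19  0.72 -0.45] open 1.0
```

View pics/side0.png

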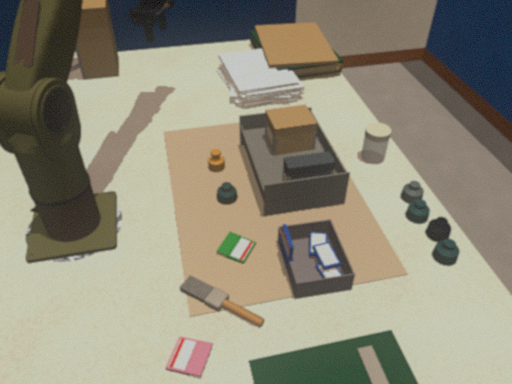

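View pics/top0.png

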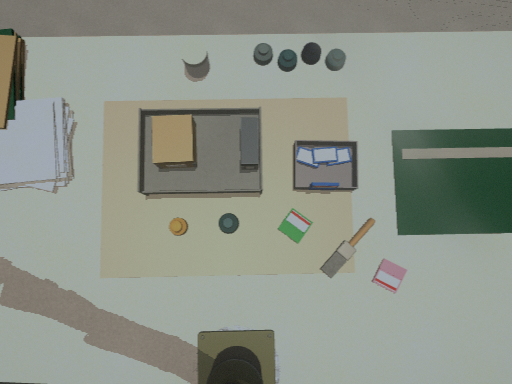

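```bash
cat >> h.py <<'E'
def proj(p,pts,T=None):
    T=np.array(p['extrinsics']) if T is None else T
    c=(np.asarray(pts)-T[:3,3])@T[:3,:3]; u=c@np.array(p['intrinsics']).T; return u[:,:2]/u[:,2:]
def shelfpts(o,yaw,P):
    c,s=np.cos(yaw),np.sin(yaw); P=np.asarray(P,float); return np.c_[o[0]+c*P[:,0]-s*P[:,1],o[1]+s*P[:,0]+c*P[:,1],P[:,2]]
def ontop(p,uv,z,T=None):
    T=np.array(p['extrinsics']) if T is None else T
    d=T[:3,:3]@np.linalg.solve(np.array(p['intrinsics']),[uv[0],uv[1],1]); return T[:3,3]+d*(z-T[2,3])/d[2]
def draw(p,lines,n,crop,k,T=None):
    x0,y0,x1,y1=crop; im=cv2.resize(p['img'][y0:y1,x0:x1],None,fx=k,fy=k,interpolation=cv2.INTER_CUBIC)
    for pts,col in lines:
        uv=(proj(p,pts,T)-[x0,y0]+.5)*k
        cv2.polylines(im,[np.round(uv).astype(int)],False,col,1)
    cv2.imwrite(f'pics/{n}.png',im)
def wristT(s,p):
    T=np.eye(4);T[:3,:3]=R.from_quat(s['eef_rot']).as_matrix();T[:3,3]=s['tool_pos'];return T@np.array(p['tool_from_camera'])
E
python3 - <<'E'
from h import *
p=r.snapshot('top'); save(p,'top1')
o=(.581,.083);yaw=0
L=[(shelfpts(o,yaw,[[-.11,-.155,.082],[-.11,.155,.082]]),(0,0,255)),
(shelfpts(o,yaw,[[-.11,.155,.11],[.106,.155,.11]]),(0,255,0)),
(shelfpts(o,yaw,[[-.11,-.155,.11],[.106,-.155,.11]]),(0,255,0)),
(shelfpts(o,yaw,[[.106,-.155,.10],[.106,.155,.10]]),(255,0,0))]
draw(p,L,'top1z',(130,95,275,205),5)
draw(p,[],'top1h',(285,130,365,200),8)
E
```

```text
(no output)
```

View pics/top1z.png

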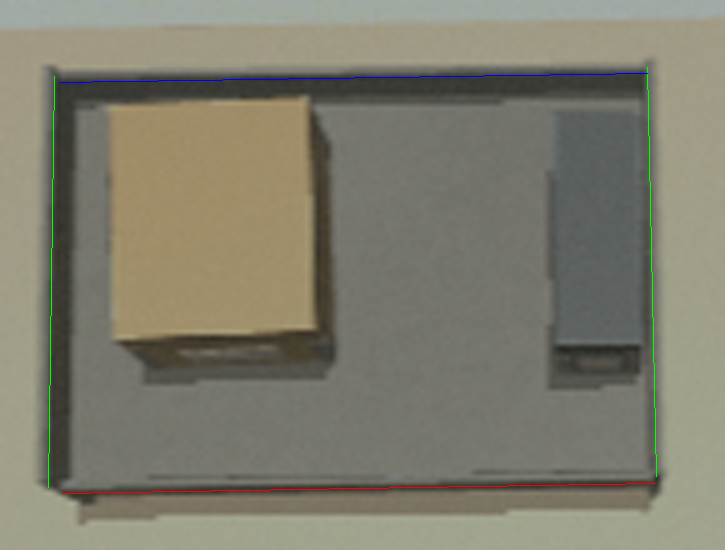

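View pics/top1h.png

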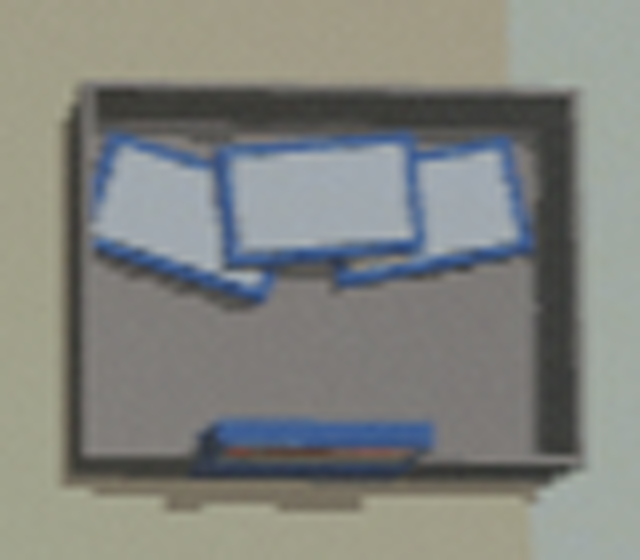

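```bash
python3 - <<'E'
from h import *
p=r.snapshot('top')
for q in [(110,104),(308,97),(318,330),(115,340)]:
    print('box',ontop(p,(130+q[0]/5-.5,95+q[1]/5-.5),.15).round(4))
for q in [(555,112),(555,345)]:
    print('slim',ontop(p,(130+q[0]/5-.5,95+q[1]/5-.5),.145).round(4))
for q in [(215,425),(433,425),(433,448),(210,448)]:
    print('frame',ontop(p,(285+q[0]/8-.5,130+q[1]/8-.5),.101).round(4))
for q in [(62,492),(656,482),(55,80),(648,73)]:
    print('lip/back',ontop(p,(130+q[0]/5-.5,95+q[1]/5-.5),.082).round(4),ontop(p,(130+q[0]/5-.5,95+q[1]/5-.5),.1).round(4))
st()
E
```

```text
box [0.6594 0.1991 0.15  ]
box [0.6614 0.0999 0.15  ]
box [0.5424 0.0952 0.15  ]
box [0.5391 0.1954 0.15  ]
slim [ 0.6531 -0.0239  0.145 ]
slim [ 0.5337 -0.0221  0.145 ]
frame [ 0.4882 -0.2038  0.101 ]
frame [ 0.487  -0.2745  0.101 ]
frame [ 0.4794 -0.2741  0.101 ]
frame [ 0.4808 -0.2019  0.101 ]
lip/back [0.4718 0.2381 0.082 ] [0.4697 0.2335 0.1   ]
lip/back [ 0.4713 -0.0726  0.082 ] [ 0.4692 -0.0721  0.1   ]
lip/back [0.6939 0.2447 0.082 ] [0.6882 0.2399 0.1   ]
lip/back [ 0.6927 -0.073   0.082 ] [ 0.687  -0.0725  0.1   ]
t 1.85 pos [0.2745 0.5615 0.2387] rot [0.2254 0.9743 0.     0.    ] F [-0.62  1.38 -0.73] open 1.001
```

Emit:
carry_out:
  commands:
    - [-0.521, -0.32, 0, 0, 0, 64]
    - [-0.521, -0.32, 0, 0, 0, 64]
    - [-0.521, -0.32, 0, 0, 0, 64]
    - [-0.521, -0.32, 0, 0, 0, 64]
    - [-0.521, -0.32, 0, 0, 0, 64]
    - [-0.521, -0.32, 0, 0, 0, 64]
    - [-0.521, -0.32, 0, 0, 0, 64]
    - [-0.521, -0.32, 0, 0, 0, 64]
    - [-0.521, -0.32, 0, 0, 0, 64]
    - [-0.521, -0.32, 0, 0, 0, 64]
    - [-0.521, -0.32, 0, 0, 0, 64]
    - [-0.521, -0.32, 0, 0, 0, 64]
  fingers: 100
  grip_force: 20

```text
clock: 3.05
tool_pos: [0.5968, 0.0531, 0.2389]
eef_rot: [0.707, 0.707, 0.0, -0.0]
contact_force: [0.6, 0.3, -0.0]
opening: 0.607
```

Emit:
carry_out:
  commands:
    - [-0.008, 0.005, 0.04, 0, 0, 0]
    - [-0.008, 0.005, 0.08, 0, 0, 0]
    - [-0.008, 0.005, 0.115, 0, 0, 0]
    - [-0.008, 0.005, 0.14, 0, 0, 0]
    - [-0.008, 0.005, 0.14, 0, 0, 0]
    - [-0.008, 0.005, 0.14, 0, 0, 0]

```text
clock: 3.65
tool_pos: [0.6012, 0.0469, 0.0991]
eef_rot: [0.707, 0.707, 0.0, 0.0]
contact_force: [0.8, -0.6, 0.7]
opening: 0.608
```

```bash
python3 - <<'E'
from h import *
s=st(); p=r.snapshot('side'); draw(p,[],'side1',(200,80,380,230),4)
E
```

```text
t 3.65 pos [0.6012 0.0469 0.0991] rot [7.075e-01 7.068e-01 1.000e-04 0.000e+00] F [ 0.78 -0.56  0.68] open 0.608
```

View pics/side1.png

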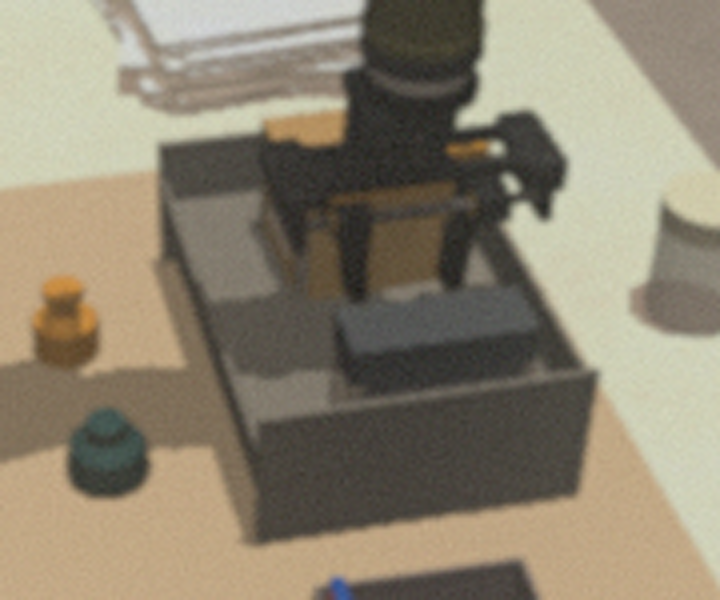

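Emit:
carry_out:
  commands:
    - [0.02, 0, 0, 0, 0, 0]
    - [0.033, 0, 0, 0, 0, 0]
    - [0.04, 0, 0, 0, 0, 0]
    - [0.045, 0, 0, 0, 0, 0]
    - [0.05, 0, 0, 0, 0, 0]
    - [0.055, 0, 0, 0, 0, 0]
    - [0.06, 0, 0, 0, 0, 0]
    - [0.065, 0, 0, 0, 0, 0]
    - [0.07, 0, 0, 0, 0, 0]
    - [0.074, 0, 0, 0, 0, 0]

```text
clock: 4.7
tool_pos: [0.6021, 0.1172, 0.1001]
eef_rot: [0.708, 0.706, -0.001, 0.002]
contact_force: [-0.8, -5.6, 4.7]
opening: 0.605
```

Emit:
carry_out:
  commands:
    - [0.004, 0, 0, 0, 0, 0]
    - [0.007, 0, 0, 0, 0, 0]
    - [0.009, 0, 0, 0, 0, 0]
    - [0.011, 0, 0, 0, 0, 0]

```text
clock: 5.1
tool_pos: [0.6021, 0.1267, 0.1001]
eef_rot: [0.708, 0.706, -0.001, 0.003]
contact_force: [0.6, -13.2, 4.8]
opening: 0.607
```

Emit:
carry_out:
  commands:
    - [0.001, 0, 0, 0, 0, 0]
    - [0.002, 0, 0, 0, 0, 0]
    - [0.002, 0, 0, 0, 0, 0]

```text
clock: 5.4
tool_pos: [0.6021, 0.1266, 0.1001]
eef_rot: [0.709, 0.705, -0.002, 0.004]
contact_force: [0.3, -12.6, 6.0]
opening: 0.613
```

```bash
python3 - <<'E'
from h import *
s=st(); p=r.snapshot('top'); draw(p,[],'top2',(130,95,275,205),5)
E
```

```text
t 5.4 pos [0.6021 0.1266 0.1001] rot [ 0.7087  0.7055 -0.0024  0.0036] F [  0.26 -12.56   6.04] open 0.613
```

View pics/top2.png

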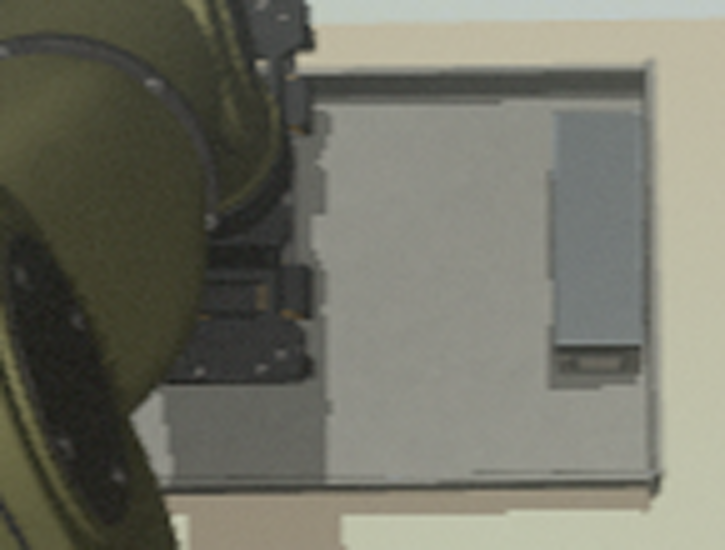

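Emit:
carry_out:
  commands:
    - [-0.015, 0, 0, 0, 0, 0]
    - [-0.035, 0, 0, 0, 0, 0]
    - [-0.035, 0, -0.05, 0, 0, 0]
    - [-0.035, 0, -0.1, 0, 0, 0]
    - [-0.035, 0, -0.1, 0, 0, 0]

```text
clock: 5.95
tool_pos: [0.6056, 0.0993, 0.2057]
eef_rot: [0.708, 0.706, 0.006, 0.004]
contact_force: [0.5, 0.2, 0.2]
opening: 0.606
```

```bash
python3 - <<'E'
from h import *
s=st(); print(np.round(s['q'],3))
p=r.snapshot('wrist'); save(p,'w1')
E
```

```text
t 5.95 pos [0.6056 0.0993 0.2057] rot [0.7077 0.7065 0.006  0.0037] F [0.51 0.22 0.23] open 0.606
[-0.277  0.706  0.069  1.659 -0.065  0.765 -0.179]
```

View pics/w1.png

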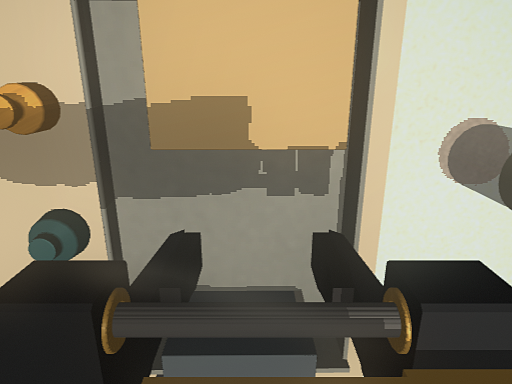

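Emit:
carry_out:
  commands:
    - [0.09, -0.1, 0, 0, 0, -90]
    - [0.09, -0.1, 0, 0, 0, -90]
    - [0.09, -0.1, 0, 0, 0, -90]
    - [0.09, -0.1, 0, 0, 0, -90]
    - [0.09, -0.1, 0, 0, 0, -90]
    - [0.09, -0.1, 0, 0, 0, -90]
    - [0.09, -0.1, 0, 0, 0, -90]
    - [0.09, -0.1, 0, 0, 0, -90]
    - [0.09, -0.1, 0, 0, 0, -90]
    - [0.09, -0.1, 0, 0, 0, -90]
    - [0.09, -0.1, 0, 0, 0, -90]
    - [0.09, -0.1, 0, 0, 0, -90]

```text
clock: 7.2
tool_pos: [0.5002, 0.1886, 0.1977]
eef_rot: [0.0, 1.0, 0.0, -0.001]
contact_force: [-0.6, -0.5, -0.4]
opening: 0.61
```

```bash
python3 - <<'E'
from h import *
s=st(); print(np.round(s['q'],3))
p=r.snapshot('wrist'); save(p,'w2')
E
```

```text
t 7.2 pos [0.5002 0.1886 0.1977] rot [ 3.0e-04  1.0e+00  1.0e-04 -1.1e-03] F [-0.56 -0.52 -0.4 ] open 0.61
[-0.215  0.647 -0.378  1.874  0.356  0.688  0.769]
```

View pics/w2.png

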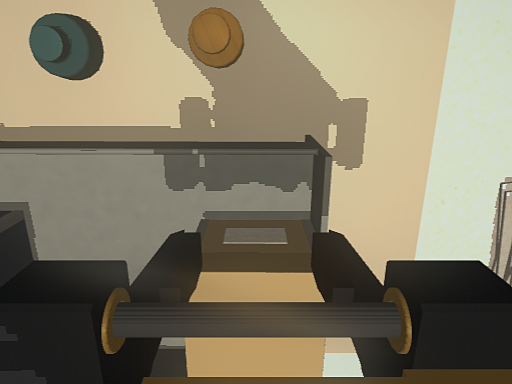

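Emit:
carry_out:
  commands:
    - [0, 0.0, 0.04, 0, 0, 0]
    - [0, 0.0, 0.08, 0, 0, 0]
    - [0, 0.0, 0.098, 0, 0, 0]
    - [0, 0.0, 0.098, 0, 0, 0]
    - [-0.018, 0, 0.098, 0, 0, 0]
    - [-0.026, 0, 0.098, 0, 0, 0]
    - [-0.032, 0, 0.098, 0, 0, 0]
    - [-0.038, 0, 0.098, 0, 0, 0]
    - [-0.043, 0, 0.098, 0, 0, 0]
    - [-0.047, 0, 0.098, 0, 0, 0]
    - [-0.05, 0, 0.098, 0, 0, 0]
    - [-0.052, 0, 0.098, 0, 0, 0]

```text
clock: 8.45
tool_pos: [0.5493, 0.1887, 0.1013]
eef_rot: [0.0, 1.0, -0.001, -0.003]
contact_force: [-8.8, -0.3, 7.4]
opening: 0.607
```

Emit:
carry_out:
  commands:
    - [-0.003, 0, 0, 0, 0, 0]
    - [-0.005, 0, 0, 0, 0, 0]
    - [-0.007, 0, 0, 0, 0, 0]
    - [-0.009, 0, 0, 0, 0, 0]

```text
clock: 8.85
tool_pos: [0.558, 0.1886, 0.1014]
eef_rot: [0.0, 1.0, -0.001, -0.003]
contact_force: [-10.0, -1.0, 7.5]
opening: 0.609
```

Emit:
carry_out:
  commands:
    - [-0.002, 0, 0, 0, 0, 0]
    - [-0.004, 0, 0, 0, 0, 0]
    - [-0.005, 0, 0, 0, 0, 0]
    - [-0.005, 0, 0, 0, 0, 0]

```text
clock: 9.25
tool_pos: [0.5579, 0.1885, 0.1013]
eef_rot: [-0.0, 1.0, -0.002, -0.008]
contact_force: [-19.6, -1.3, 15.3]
opening: 0.606
```

Emit:
carry_out:
  commands:
    - [0.015, 0, 0, 0, 0, 0]
    - [0.035, 0, 0, 0, 0, 0]
    - [0.04, 0, -0.05, 0, 0, 0]
    - [0.04, 0, -0.1, 0, 0, 0]
    - [0.04, 0, -0.14, 0, 0, 0]
    - [0.04, 0, -0.14, 0, 0, 0]
    - [0.04, 0, -0.14, 0, 0, 0]

```text
clock: 9.95
tool_pos: [0.5273, 0.1888, 0.242]
eef_rot: [0.001, 1.0, 0.0, 0.001]
contact_force: [-0.6, -0.1, -1.3]
opening: 0.608
```

```bash
python3 - <<'E'
from h import *
s=st()
p=r.snapshot('wrist'); save(p,'w3')
E
```

```text
t 9.95 pos [0.5273 0.1888 0.242 ] rot [8.0e-04 1.0e+00 4.0e-04 1.2e-03] F [-0.6  -0.08 -1.35] open 0.608
```

View pics/w3.png

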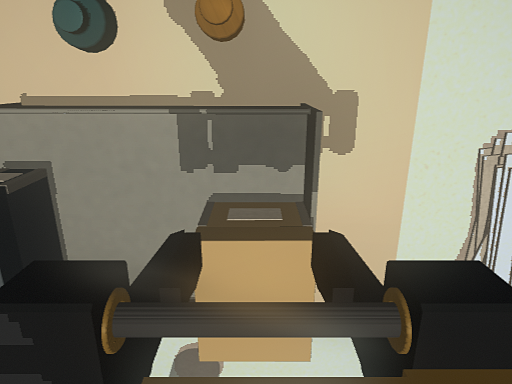

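Emit:
carry_out:
  commands:
    - [0.042, -0.427, 0.0, 0, 0, 90]
    - [0.042, -0.427, 0.0, 0, 0, 90]
    - [0.042, -0.427, 0.0, 0, 0, 90]
    - [0.042, -0.427, 0.0, 0, 0, 90]
    - [0.042, -0.427, 0.0, 0, 0, 90]
    - [0.042, -0.427, 0.0, 0, 0, 90]
    - [0.042, -0.427, 0.0, 0, 0, 90]
    - [0.042, -0.427, 0.0, 0, 0, 90]
    - [0.042, -0.427, 0.0, 0, 0, 90]
    - [0.042, -0.427, 0.03, 0, 0, 90]
    - [0.042, -0.427, 0.04, 0, 0, 90]
    - [0.042, -0.427, 0.04, 0, 0, 90]
  fingers: 60

```text
clock: 11.2
tool_pos: [0.4823, -0.2373, 0.1977]
eef_rot: [0.708, 0.707, -0.002, -0.003]
contact_force: [-0.0, -0.4, -0.3]
opening: 0.761
```

```bash
python3 - <<'E'
from h import *
s=st(); print(np.round(s['q'],3))
p=r.snapshot('wrist'); save(p,'w4'); T=wristT(s,p)
o=(.581,.083)
pt=r.snapshot('top'); save(pt,'top3')
B=shelfpts(o,0,[[-.014,.055,.15],[.106,.055,.15],[.106,.155,.15],[-.014,.155,.15],[-.014,.055,.15]])
L=[(B,(0,0,255)),(shelfpts(o,0,[[-.11,-.155,.082],[-.11,.155,.082]]),(0,0,255))]
draw(pt,L,'top3z',(130,95,275,205),5)
for l in ['holder','card']:
    print(l,[(np.round(d['xyz'],4).tolist(),round(d['p'],2)) for d in r.spot_point(p,l)])
E
```

```text
t 11.2 pos [ 0.4823 -0.2373  0.1977] rot [ 0.7076  0.7066 -0.0017 -0.0032] F [-0.   -0.37 -0.27] open 0.761
[ 3.720e-01  6.330e-01 -1.000e-03  1.873e+00  2.000e-03  6.430e-01
  3.680e-01]
holder [([0.373, -0.1602, 0.0072], 0.82), ([0.4849, -0.2402, 0.057], 0.59)]
card [([0.4784, -0.2411, 0.0787], 0.71), ([0.396, -0.1772, 0.0105], 0.66)]
```

View pics/w4.png

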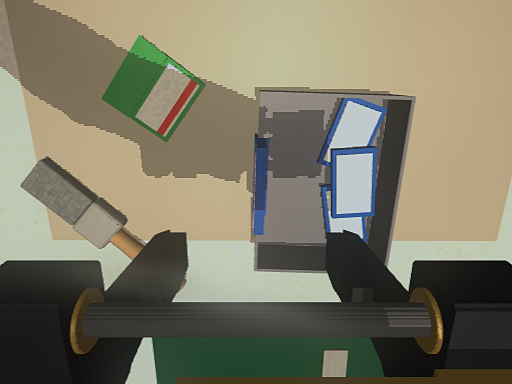

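View pics/top3z.png

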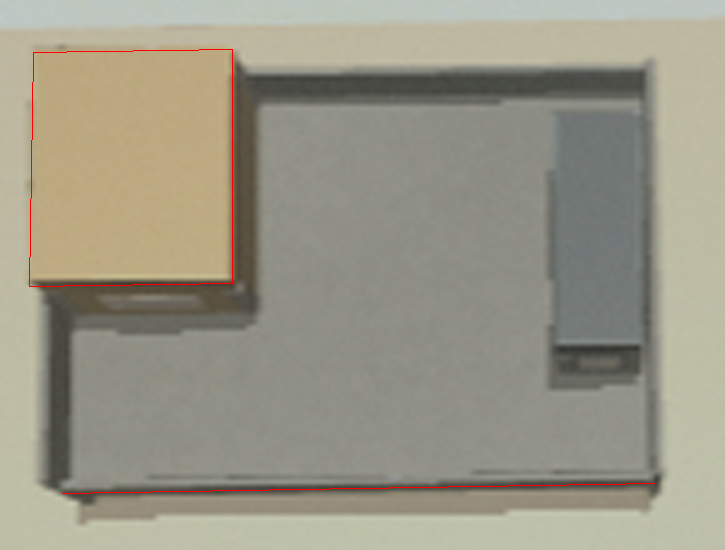

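```bash
python3 - <<'E'
from h import *
s=st()
p=r.snapshot('wrist'); T=wristT(s,p)
c=(.484,-.2395)
F=[[c[0]+a,c[1]+b,.101] for a,b in[(-.004,-.035),(.004,-.035),(.004,.035),(-.004,.035),(-.004,-.035)]]
F2=[[c[0]+a,c[1]+b,.059] for a,b in[(-.0055,-.035),(.007,-.035),(.007,.035),(-.0055,.035),(-.0055,-.035)]]
draw(p,[(F,(0,0,255)),(F2,(0,255,0))],'w4z',(230,80,330,280),4,T)
draw(p,[],'w4y',(230,80,330,280),4,T)
a=cv2.imread('pics/w4z.png');b=cv2.imread('pics/w4y.png');cv2.imwrite('pics/w4c.png',cv2.hconcat([a,b])[:600])
E
```

```text
t 11.4 pos [ 0.4848 -0.2379  0.2008] rot [7.069e-01 7.074e-01 1.000e-04 1.000e-04] F [ 0.41 -0.22 -0.85] open 0.763
```

View pics/w4c.png

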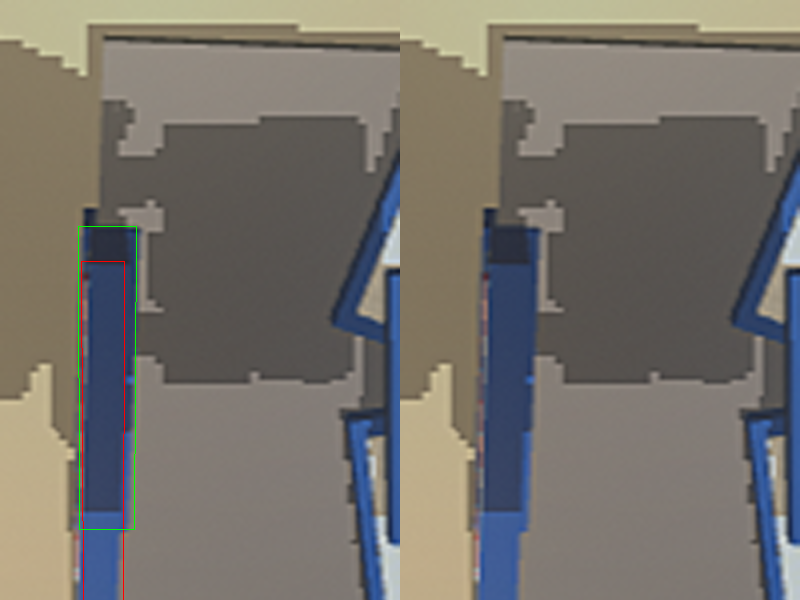

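Emit:
carry_out:
  commands:
    - [-0.0015, -0.0008, 0.045, 0, 0, 1.3]
    - [-0.0015, -0.0008, 0.085, 0, 0, 1.3]
    - [-0.0015, -0.0008, 0.115, 0, 0, 1.3]
    - [-0.0015, -0.0008, 0.13, 0, 0, 1.3]
    - [-0.0015, -0.0008, 0.136, 0, 0, 1.3]
    - [-0.0015, -0.0008, 0.136, 0, 0, 1.3]
    - [-0.0015, -0.0008, 0.136, 0, 0, 1.3]

```text
clock: 12.15
tool_pos: [0.4846, -0.2399, 0.0657]
eef_rot: [0.715, 0.699, 0.0, 0.001]
contact_force: [0.2, -0.8, 0.0]
opening: 0.768
```

```bash
python3 - <<'E'
from h import *
s=st()
p=r.snapshot('wrist'); save(p,'w5')
p=r.snapshot('side'); draw(p,[],'side5',(230,180,390,320),4)
E
```

```text
t 12.15 pos [ 0.4846 -0.2399  0.0657] rot [7.154e-01 6.988e-01 4.000e-04 9.000e-04] F [ 0.22 -0.8   0.05] open 0.768
```

View pics/w5.png

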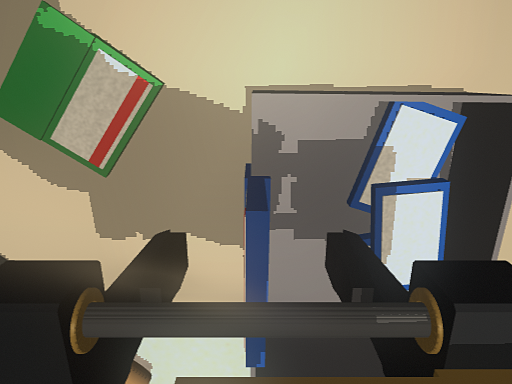

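View pics/side5.png

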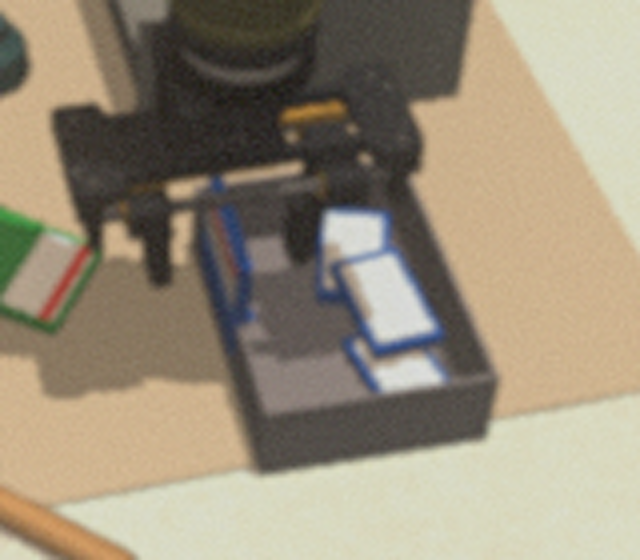

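Emit:
carry_out:
  commands:
    - [0, 0, 0, 0, 0, 0]
    - [0, 0, 0, 0, 0, 0]
    - [0, 0, 0, 0, 0, 0]
    - [0, 0, 0, 0, 0, 0]
    - [0, 0, 0, 0, 0, 0]
    - [0, 0, 0, 0, 0, 0]
    - [0, 0, 0, 0, 0, 0]
    - [0, 0, 0, 0, 0, 0]
  fingers: 255
  grip_force: 45

```text
clock: 13.05
tool_pos: [0.4839, -0.2396, 0.0647]
eef_rot: [0.715, 0.699, 0.0, 0.0]
contact_force: [0.5, 0.4, -0.2]
opening: 0.089
```

Emit:
carry_out:
  commands:
    - [0, 0, -0.02, 0, 0, 0]
    - [0, 0, -0.06, 0, 0, 0]
    - [0, 0, -0.1, 0, 0, 0]
    - [0, 0, -0.14, 0, 0, 0]
    - [0, 0, -0.14, 0, 0, 0]

```text
clock: 13.55
tool_pos: [0.4867, -0.241, 0.2095]
eef_rot: [0.716, 0.698, 0.002, 0.005]
contact_force: [1.1, -2.1, -0.8]
opening: 0.085
```

```bash
python3 - <<'E'
from h import *
s=st()
p=r.snapshot('wrist'); save(p,'w6')
p=r.snapshot('side'); draw(p,[],'side6',(230,140,390,280),4)
E
```

```text
t 13.55 pos [ 0.4867 -0.241   0.2095] rot [0.7156 0.6985 0.002  0.0046] F [ 1.06 -2.13 -0.84] open 0.085
```

View pics/w6.png

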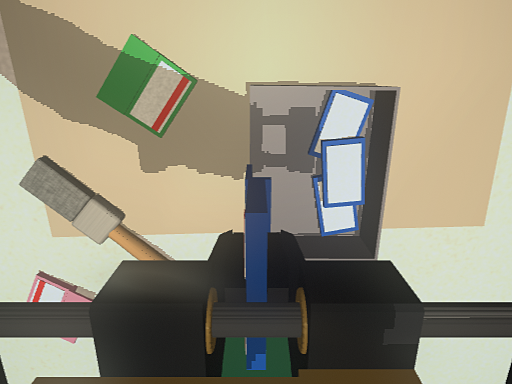

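View pics/side6.png

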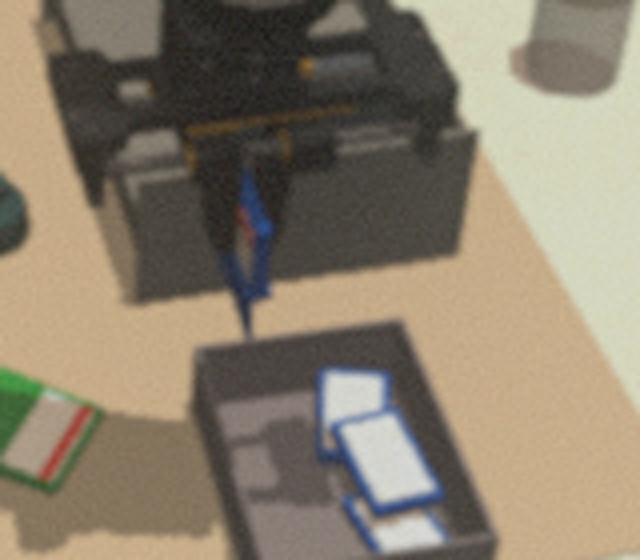

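Emit:
carry_out:
  commands:
    - [0.427, -0.031, 0, 0, 0, -1.3]
    - [0.427, -0.031, 0, 0, 0, -1.3]
    - [0.427, -0.031, 0, 0, 0, -1.3]
    - [0.427, -0.031, 0, 0, 0, -1.3]
    - [0.427, -0.031, 0, 0, 0, -1.3]
    - [0.427, -0.031, 0, 0, 0, -1.3]
    - [0.427, -0.031, 0, 0, 0, -1.3]
    - [0.427, -0.031, 0, 0, 0, -1.3]
    - [0.427, -0.031, 0, 0, 0, -1.3]
    - [0.427, -0.031, 0, 0, 0, -1.3]
    - [0.427, -0.031, 0, 0, 0, -1.3]
    - [0.427, -0.031, 0, 0, 0, -1.3]

```text
clock: 14.85
tool_pos: [0.4624, 0.186, 0.2038]
eef_rot: [0.708, 0.706, -0.002, 0.0]
contact_force: [-0.4, -0.4, -0.5]
opening: 0.09
```

```bash
python3 - <<'E'
from h import *
s=st()
p=r.snapshot('wrist'); save(p,'w7')
for l in ['lip','corner']:
    print(l,[(np.round(d['xyz'],4).tolist(),round(d['p'],2)) for d in r.spot_point(p,l)])
p=r.snapshot('side'); draw(p,[],'side7',(180,60,340,200),4)
E
```

```text
t 14.85 pos [0.4624 0.186  0.2038] rot [ 0.7083  0.7059 -0.0015  0.    ] F [-0.38 -0.41 -0.49] open 0.09
lip []
corner []
```

View pics/w7.png

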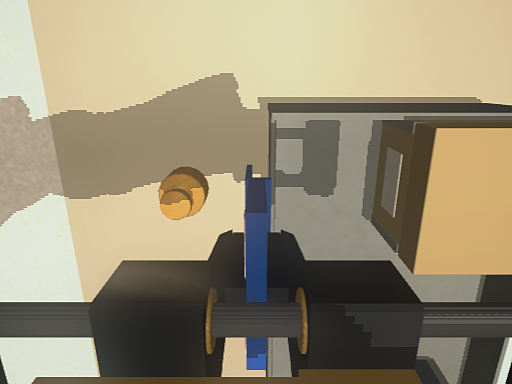

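View pics/side7.png

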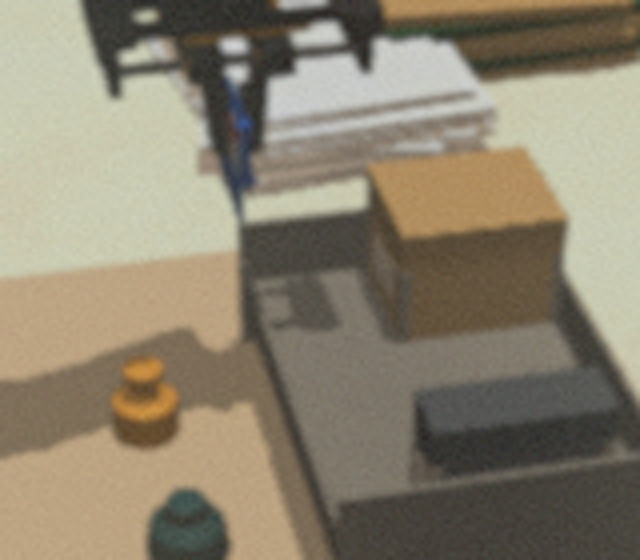

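```bash
python3 - <<'E'
from h import *
s=st()
p=r.snapshot('wrist'); T=wristT(s,p)
L=[([[.471,.238,.082],[.471,.1,.082]],(0,0,255)),([[.476,.238,.082],[.476,.1,.082]],(0,255,0))]
draw(p,L,'w7z',(230,90,330,240),4,T)
a=cv2.imread('pics/w7z.png');draw(p,[],'w7y',(230,90,330,240),4,T);b=cv2.imread('pics/w7y.png');cv2.imwrite('pics/w7c.png',cv2.hconcat([a,b]))
E
```

```text
t 15.05 pos [0.4631 0.1866 0.2046] rot [ 7.083e-01  7.059e-01 -3.000e-04  1.000e-04] F [-0.28  0.01 -0.24] open 0.086
```

View pics/w7c.png

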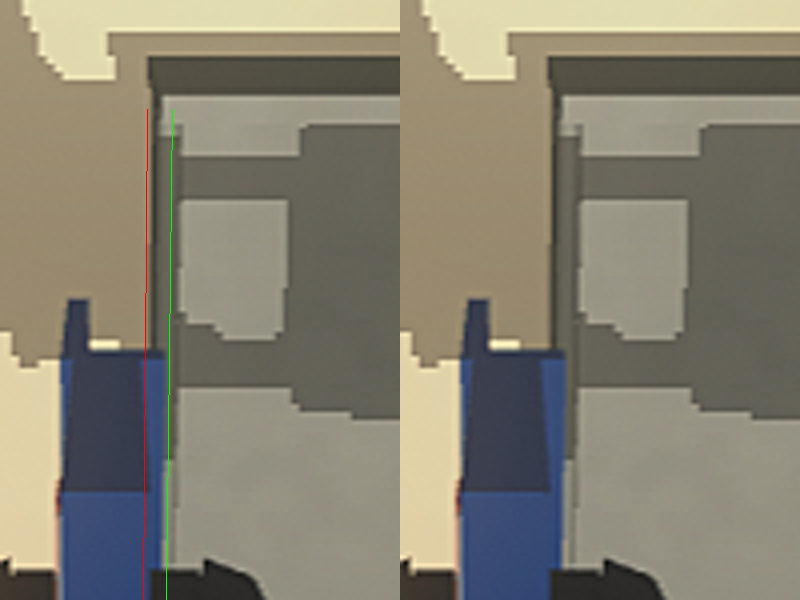

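Emit:
carry_out:
  commands:
    - [0.001, 0, 0.04, 0, 0, 0]
    - [0.001, 0, 0.07, 0, 0, 0]
    - [0.001, 0, 0.085, 0, 0, 0]
    - [0.001, 0, 0.091, 0, 0, 0]
    - [0.001, 0, 0.091, 0, 0, 0]
    - [0.001, 0, 0.091, 0, 0, 0]

```text
clock: 15.7
tool_pos: [0.4635, 0.1891, 0.1144]
eef_rot: [0.708, 0.707, 0.001, 0.0]
contact_force: [-0.2, 0.0, -0.2]
opening: 0.088
```

Emit:
carry_out:
  commands:
    - [0, 0.005, 0, 0, 0, 0]
    - [0, 0.008, 0, 0, 0, 0]
    - [0, 0.0095, 0, 0, 0, 0]
    - [0, 0.0105, 0, 0, 0, 0]
    - [0, 0.0105, 0, 0, 0, 0]

```text
clock: 16.2
tool_pos: [0.4736, 0.189, 0.1138]
eef_rot: [0.708, 0.707, 0.0, 0.0]
contact_force: [-0.6, -0.1, -0.7]
opening: 0.088
```

Emit:
carry_out:
  commands:
    - [0, 0.001, 0, 0, 0, 0]
    - [0, 0.002, 0, 0, 0, 0]
    - [0, 0.002, 0, 0, 0, 0]

```text
clock: 16.5
tool_pos: [0.4754, 0.189, 0.1137]
eef_rot: [0.707, 0.707, -0.0, -0.0]
contact_force: [0.9, 0.5, -1.7]
opening: 0.088
```

Emit:
carry_out:
  commands:
    - [0, 0.001, 0, 0, 0, 0]
    - [0, 0.0015, 0, 0, 0, 0]
    - [0, 0.0015, 0, 0, 0, 0]

```text
clock: 16.8
tool_pos: [0.4758, 0.189, 0.1136]
eef_rot: [0.707, 0.707, -0.001, -0.001]
contact_force: [-3.0, 0.8, 1.6]
opening: 0.09
```

```bash
python3 - <<'E'
from h import *
s=st()
p=r.snapshot('side'); draw(p,[],'side8',(180,80,300,190),5)
p=r.snapshot('wrist'); save(p,'w8')
E
```

```text
t 16.8 pos [0.4758 0.189  0.1136] rot [ 7.073e-01  7.069e-01 -9.000e-04 -7.000e-04] F [-2.97  0.8   1.61] open 0.09
```

View pics/side8.png

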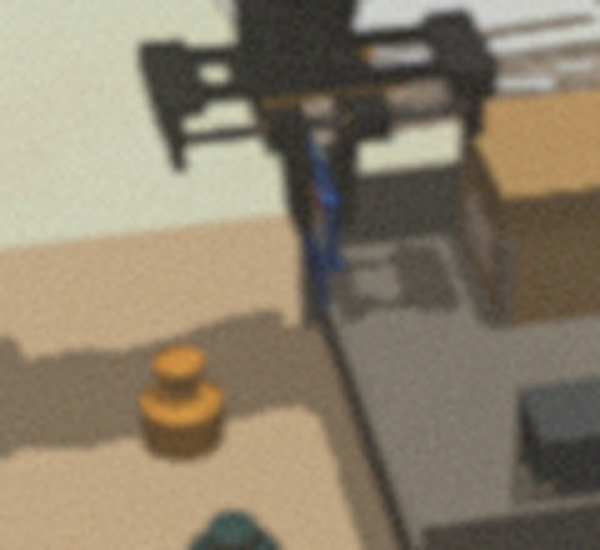

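View pics/w8.png

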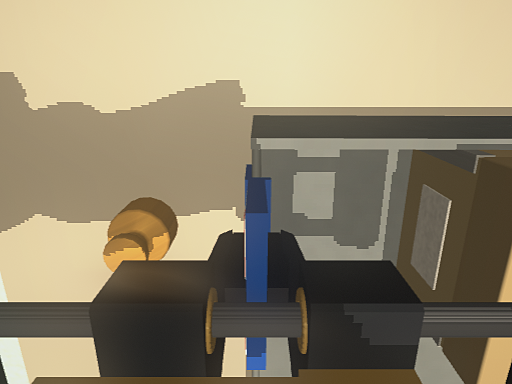

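Emit:
carry_out:
  commands:
    - [0, -0.001, 0.004, 0, 0, 0]
    - [0, -0.001, 0.008, 0, 0, 0]
    - [0, -0.001, 0.011, 0, 0, 0]
    - [0, -0.001, 0.013, 0, 0, 0]

```text
clock: 17.3
tool_pos: [0.4757, 0.1889, 0.1004]
eef_rot: [0.707, 0.707, -0.0, -0.0]
contact_force: [-4.0, -0.7, 8.1]
opening: 0.088
```

Emit:
carry_out:
  commands:
    - [0, 0, 0.003, 0, 0, 0]
    - [0, 0, 0.006, 0, 0, 0]
    - [0, 0, 0.008, 0, 0, 0]
    - [0, 0, 0.01, 0, 0, 0]

```text
clock: 17.7
tool_pos: [0.4757, 0.189, 0.0913]
eef_rot: [0.707, 0.707, -0.0, -0.0]
contact_force: [-8.6, -1.3, 33.7]
opening: 0.089
```

Emit:
carry_out:
  commands:
    - [0, -0.0005, -0.0005, 0, 0, 0]
    - [0, -0.0005, -0.0005, 0, 0, 0]
    - [0, -0.0005, -0.0005, 0, 0, 0]

```text
clock: 18.0
tool_pos: [0.4756, 0.189, 0.0915]
eef_rot: [0.708, 0.707, 0.0, 0.0]
contact_force: [-3.7, 0.4, 6.9]
opening: 0.086
```

```bash
python3 - <<'E'
from h import *
s=st(); print(np.round(s['qd'],4))
p=r.snapshot('side'); draw(p,[],'side9',(180,80,300,190),5)
for l in ['holder','card','box','corner']:
    print(l,[(np.round(d['xyz'],4).tolist(),round(d['p'],2)) for d in r.spot_point(p,l)])
p=r.snapshot('wrist'); save(p,'w9')
p=r.snapshot('top'); draw(p,[],'top9',(130,95,275,205),5)
s=st()
E
```

```text
t 18.0 pos [0.4756 0.189  0.0915] rot [7.075e-01 7.067e-01 2.000e-04 1.000e-04] F [-3.72  0.45  6.94] open 0.086
[ 0.0003  0.     -0.0014  0.0001  0.0002  0.0005  0.0004]
holder [([0.2495, -0.4308, 0.0025], 0.94), ([0.3738, -0.1624, 0.0093], 0.66), ([0.474, 0.1915, 0.0802], 0.6)]
card [([0.3918, -0.1804, 0.0044], 0.98)]
box [([0.6271, 0.185, 0.0585], 0.84)]
corner []
t 18.35 pos [0.4756 0.1891 0.0915] rot [7.075e-01 7.067e-01 3.000e-04 1.000e-04] F [-3.1  -0.12  7.01] open 0.086
```

View pics/side9.png

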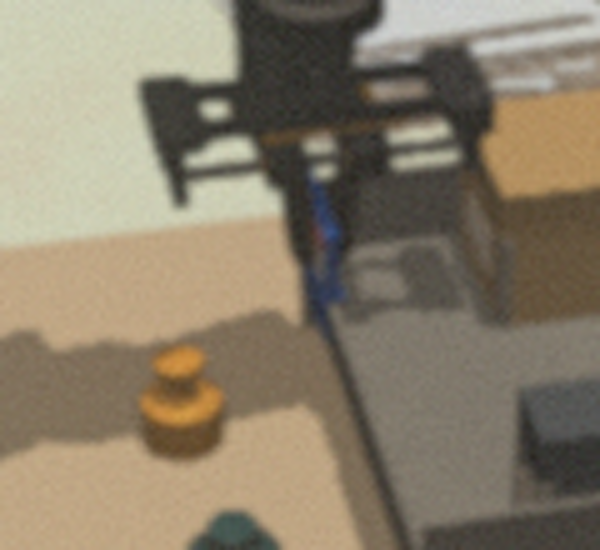

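View pics/w9.png

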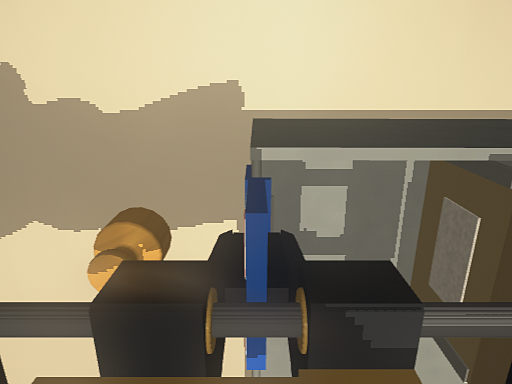

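View pics/top9.png

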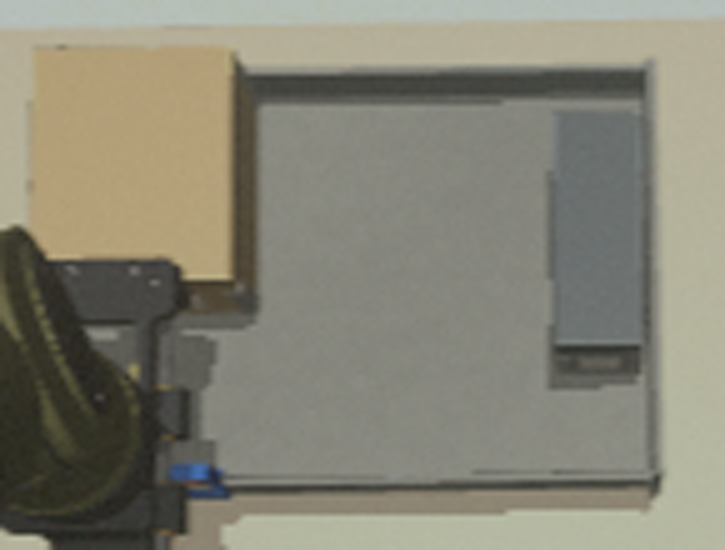

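Emit:
carry_out:
  commands:
    - [0, 0, 0.0005, 0, 0, 0]
    - [0, 0, 0.0005, 0, 0, 0]
    - [0, 0, 0.0005, 0, 0, 0]
    - [0, 0, 0.0005, 0, 0, 0]

```text
clock: 18.75
tool_pos: [0.4756, 0.189, 0.0915]
eef_rot: [0.708, 0.707, 0.0, 0.0]
contact_force: [-5.1, 0.1, 11.6]
opening: 0.086
```

Emit:
carry_out:
  commands:
    - [0, 0, 0.001, 0, 0, 0]
    - [0, 0, 0.001, 0, 0, 0]
    - [0, 0, 0.001, 0, 0, 0]
    - [0, 0, 0.001, 0, 0, 0]
    - [0, 0, 0.001, 0, 0, 0]

```text
clock: 19.25
tool_pos: [0.4757, 0.1891, 0.0914]
eef_rot: [0.708, 0.707, 0.001, 0.0]
contact_force: [-5.9, -0.6, 20.9]
opening: 0.082
```

```bash
python3 - <<'E'
from h import *
s=st(); print(r.finish_job()); st()
E
```

```text
t 19.25 pos [0.4757 0.1891 0.0914] rot [7.075e-01 7.067e-01 7.000e-04 2.000e-04] F [-5.93 -0.61 20.87] open 0.082
the job is handed in; nothing more can be done
None
the job is handed in; nothing more can be done
```

I pushed the tan box into the rear left corner, then lifted the blue holder off the tray rim and pressed it onto the shelf's front lip. I handed the job in at 19.3 s with the gripper still holding and pressing it. No verdict was reported.

**Box:** both pushes, first left and then to the rear, ended in a hard stop. A top picture taken after the pushes matches the outline of the flush box to about 1 mm.

**Holder:**
- **Downward force:** it reads about 21 N. The tool height stayed within about 0.2 mm as I pressed harder, which fits the holder being fully home.
- **Along the lip:** the holder is about 1 mm from the box's middle.
- **Across the lip:** it is in line, with the apron touching at x 0.4757.
- **Grip:** the opening is about 7 to 8 mm, which matches the frame's thickness.
- **Tongue:** I saw no direct view of it behind the lip. I infer it from the 8 N rise partway down and the hard stop at the height expected for home.

**Left alone:** the slim box, ink jar and brass weight show no visible shift in the last pictures they appear in. The brush was last in view before I carried the holder to the shelf, and the arm passed well above it.

**Disagreements:**
- **Lip position:** the first picture-based estimate was about 2 mm too far forward. The wrist picture and the contact agreed on the later value, and I used that.
- **Box stop positions:** the tool stopped about 2 mm short of the calculated flush position in both directions, assuming fingers 9 mm to each side. I put that down to finger thickness and calibration error, but did not check it separately.
- **Box centre:** the network's last estimate was y 0.185, about 3 mm from the expected 0.188. That is within its stated 4 mm accuracy.

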